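Gauge the tang of a prop handle in the bench caliper

TASK

Take the blue handle blank out of the rack and lay it flat on the caliper's rest with its bare metal tang between the jaws. Let go of it, then slide the movable jaw shut by its orange tab until the tang is nipped squarely against the sprung brass anvil and the dial's pointer stands in the green sector, and leave it so. Be gentle: never run the pointer to the end of the dial, and leave the red blank and the other things where they are.

Things in the scene. Friction and masses are not known exactly. Their poses are not given: they have to be found in the camera images.
- rack: Fixed wooden rack, 102 x 150 x 46 mm high. Origin on the bench; x runs along the slots. Two open-topped slots 40 mm wide, floor at z = 10 mm, centred at y = +40 and -40 mm, each hold a blank, tang towards +x. The handle is sunk between walls 2 mm higher than itself that end at x = 42 mm: only the tang sticks out, over bare bench.
- blue_blank: The blank to gauge: blue square handle 90 (x) x 34 x 34 mm with a bare aluminium tang 24 x 24 mm, 44 mm long, centred on its +x end. Origin: centre of the handle's underside, z up. Handle: x -45 to 45, z 0 to 34 mm; tang: x 45 to 89, z 5 to 29 mm. 0.11 to 0.21 kg. In either slot.
- blue_blank_tip (a point): Centre of the end face of the blue blank's tang (89 mm ahead of its origin along x, 17 mm up).
- red_blank: The same blank in red, in the other slot; leave it alone.
- caliper: Fixed bench caliper, grey foot 215 (x) x 310 (y) x 15 mm high. Origin: on the bench below the midpoint between the jaw tips; z up, jaws close along y. Jaws reach from the steel beam (face at x = 46 mm) to x = 0, z 30 to 66 mm: movable jaw on the -y side, brass anvil on the +y side. Blue gauge housing x 12 to 88, y 70 to 160 mm, with a dial on top (85 mm high).
- rest (a point): Point on top of the rest, 50 mm in front of the jaw tips on the centre line: best place for the blank's origin (tang 39 mm in between the jaws, handle's shoulder 5 mm short of them; at least 20 mm in is needed). The rest is a flat steel block, caliper x -115 to -5, y -40 to +40 mm, top at z = 30 mm.
- jaw (a joint): Travel of the movable jaw in m, 0 (open, 52 mm gap) to 0.050, growing as it moves along the caliper's +y to close; its face is at caliper y = -0.026 + this. It drags with about 10 N and stays where it is left.
- jaw_tab (a point): Centre of the orange grip tab on the jaw's carriage: 16 (y) x 30 (x) x 36 mm high, standing on the carriage, whose top is 72 mm above the bench; tab top 108 mm. It moves with the jaw.
- anvil (a joint): How far the sprung anvil is pushed along the caliper's +y, in m: 0 free, 0.016 at its stop; its face is at caliper y = 0.026 + this. The spring takes 1.2 N at 0, 7.6 N at the stop. The red pointer on the dial shows it: green sector 0.004 to 0.011, red sector 0.014 to the end.
- magnifier: Bystander: round magnifier, 84 mm across, black rim, handle 85 mm, lying flat.
- dome: Bystander: clear glass dome, 72 mm across, 45 mm high.
- pot: Bystander: white pot with yellow lid, 56 mm across, 75 mm high.
There are look-alikes about, which are no part of the job. What is meant by the blue_blank is not purple, turquoise or white, and is the smaller of those in its own colour.

How it is judged:
By the outcome, as a careful person would: the job done as asked, in the order asked, and still so for the second after the job is handed in, with the robot touching nothing.
It also fails if it takes over 62 s, if anything falls off the work surface, if the arm or the gripper's body presses on something with over 40 N, if the wrist force passes 120 N, or if a joint passes its speed limit or range.

ROBOT

A 6-joint arm with a two-finger parallel gripper is mounted at the origin on the work surface. World frame = base frame: x ahead of the robot, y to its left, z up, the work surface at z = 0. Lengths are in m, angles in rad, forces in N, time in s.
With the tool pointing down it reaches from about 0.25 to 0.85 m from the base axis. Payload 12.5 kg.
Tool frame: the origin (TCP) lies at the very end of the fingers, on their centre line; the grasp point (between the pads) lies 19 mm behind it; z points along the fingers, x is the direction in which the jaws open and shut, and the axes are right-handed (so a half turn about z gives the same grasp; the last joint's range is limited). The gripper opens to 93 mm and grips with 3 to 60 N. Pads are 15 mm wide; open, the fingers measure 128 mm over their backs; the gripper's body (75 mm by 188 mm) begins 65 mm behind the grasp point.
Start: joints at [1.137, 0.351, 1.652, -0, 1.139, -0.085], TCP at [0.188, 0.517, 0.219] pointing down, gripper open.
Joint ranges: [-2.75, 2.75], [-0.79, 2.1], [0.01, 2.65], [-1.57, 4.71], [0.07, 3.14], [-2.87, 2.87]. Speed limits (rad/s): [2.22, 2.22, 2.79, 3.14, 3.14, 3.14].

INTERFACE

Orientations are given as a unit quaternion [w, x, y, z].
In Python, from cell import r gives the robot as it stands.
- The arm moves only by the tool apply_moves, never from a script. Its argument "rows" is a list of rows, each an object of numbers: "fingers": the finger opening in m, from 0 to 0.093; "x", "y", "z": the shift along the tool's x, y, z in m; "ax", "ay", "az": the turn, a rotation vector about the tool's x, y, z in rad. In form: [{"fingers": .., "x": .., "y": .., "z": .., "ax": .., "ay": .., "az": ..}, ...]. A call has exactly 5 rows; each row shifts and turns the commanded pose from where the row before left it, along the tool's axes as they then stand; what a row does not reach is not made up. A row lasts 1/8 s, in which the tool goes at most 62.5 mm and 10.7 degrees, less where a joint would pass 70% of its speed; a pose out of reach is approached as far as the arm can. A call with a gripper value outside its range is refused whole. The fingers move at their own pace and stop on an object; the grip force is fixed at half the most. Time passes only in rows, so rows that do not move let the fingers close, or fill a call up. It gives the time, the measured TCP pose, the force and the opening at its end, in the units of the state.
- r.sense(): the state, without advancing time (a new reading comes with each control period).
- r.camera(name): name is "scene" or "side" or "wrist"; returns a dict with "image" (400x640x3 uint8, red, green, blue), "z_map" (400x640 float32, m along the optical axis (not along the pixel's ray), 0 where there is no reading), "fx", "fy", "cx", "cy" (pixels), "extrinsics" (4x4, takes a point from world to camera coordinates); the wrist camera has in their place "hand_eye" (4x4, takes a point from camera to tool coordinates, whose origin is the TCP and whose axes are the tool frame's). Camera axes: x right, y up, looking along -z (the intrinsics and any distortion apply to the point x, -y, -z); pixel columns grow to the right and rows downward; lengths in m; the calibration is good to about 2 mm. The wrist camera is an equidistant fisheye: a pixel r from the principal point sees the ray r / f radians off the axis. A picture is of the moment at which its call begins: read the wrist's pose just before it.
- r.sign_off(): hands the job in, once; it reports no verdict.
The state is a dict: "clock": time; "joint_positions": joint angles; "qd": joint speeds; "joint_efforts": joint torques, N m; "ee_pos": TCP position; "tcp_rot": TCP orientation; "contact_force": force on the tool from outside, world axes, zero at the start; "torque": the same for the moment, N m; "finger_gap": finger opening in m.
Only numpy, scipy, OpenCV 4.12 (cv2) and the standard library are available. Lean on these libraries where they do the work, as an engineer would, in place of code of your own. Each camera call takes 0.05 s, during which the arm holds its last target. There are 200 camera calls.

## Working session

There is one attempt and no reset: what is moved stays moved. The work goes in short steps, Python scripts to look and compute and a tool call to move; the robot and the scene stay as the last step left them, time stands still between calls to the robot, and variables do not carry over. Pictures are saved under pics/ and viewed, about 8 in all and at most 12, crops included, and the job is handed in when it is done.

Besides the shell and the picture viewer there is one more tool, called after "Call:" as name([rows], argument=value, ...), one row to a line, values as JSON. apply_moves: Moves the arm, as the interface text tells. Its arguments: {"type":"object","properties":{"rows":{"type":"array"}},"required":["rows"]}

```bash
mkdir -p pics; ls; cat > h.py <<'E'
import numpy as np, cv2
from cell import r
def save(c,n): cv2.imwrite('pics/'+n, cv2.cvtColor(c['image'],cv2.COLOR_RGB2BGR))
def cloud(c):
    v,u=np.mgrid[0:400,0:640]; z=c['z_map'].astype(float)
    p=np.stack([(u-c['cx'])/c['fx']*z,-(v-c['cy'])/c['fy']*z,-z,np.ones_like(z)],-1)
    w=p@np.linalg.inv(c['extrinsics']).T
    w=w[...,:3]; w[z==0]=np.nan
    return w
E
python3 - <<'E'
from h import *
import pickle
s=r.sense();print(s)
d={}
for n in('scene','side'):
    c=r.camera(n);d[n]=c;save(c,n+'0.png');print(n,{k:v for k,v in c.items() if k not in('image','z_map')},(c['z_map']>0).mean())
pickle.dump(d,open('d0.pkl','wb'))
E
```

```text
pics
{'clock': 0.0, 'joint_positions': array([ 1.13739757e+00,  3.51215262e-01,  1.65244060e+00,  2.31532548e-05,
        1.13911942e+00, -8.46011918e-02]), 'qd': array([-0.00081367,  0.0006351 , -0.00063077, -0.00050766, -0.00079913,
       -0.00092213]), 'joint_efforts': array([ 1.16472315e-04, -4.97316206e+01, -2.85251641e+01,  6.98742410e-02,
        2.57204828e-02, -9.82830807e-05]), 'ee_pos': array([0.18779275, 0.51656616, 0.21810665]), 'tcp_rot': array([ 2.87999883e-04,  8.19077735e-01,  5.73682241e-01, -5.16543265e-04]), 'contact_force': array([-0.49357025, -0.22899641,  0.64166189]), 'torque': array([0.02965651, 0.06206719, 0.01222639]), 'finger_gap': 0.09267772590583223}
scene {'fx': 468.61252457767074, 'fy': 468.61252457767074, 'cx': 325.9363537282116, 'cy': 201.9917391291068, 'extrinsics': array([[-0.12676235,  0.99186103,  0.01195819,  0.06512319],
       [-0.81332967, -0.11083155,  0.57114903,  0.38316294],
       [ 0.56782582,  0.06267424,  0.82075927, -1.95785799],
       [ 0.        ,  0.        ,  0.        ,  1.        ]])} 0.996015625
side {'fx': 419.96109899146865, 'fy': 419.96109899146865, 'cx': 321.70396368880864, 'cy': 194.22939915814132, 'extrinsics': array([[ 9.28865007e-01, -3.70417969e-01,  5.71279043e-04,
        -4.85187033e-01],
       [ 2.12601901e-01,  5.34385012e-01,  8.18066678e-01,
        -1.99165966e-01],
       [-3.03331881e-01, -7.59752056e-01,  5.75123103e-01,
        -1.07012773e+00],
       [ 0.00000000e+00,  0.00000000e+00,  0.00000000e+00,
         1.00000000e+00]])} 0.99584375
```

View pics/scene0.png

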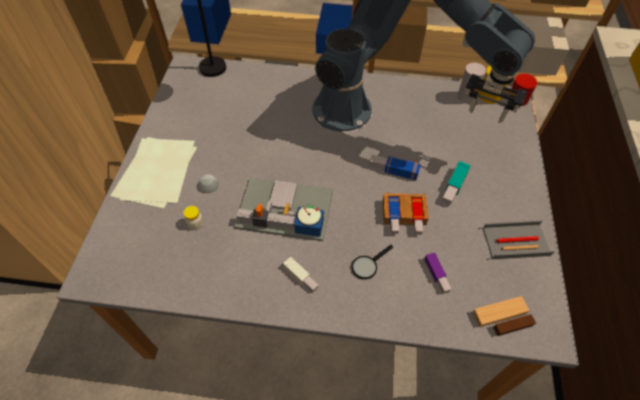

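View pics/side0.png

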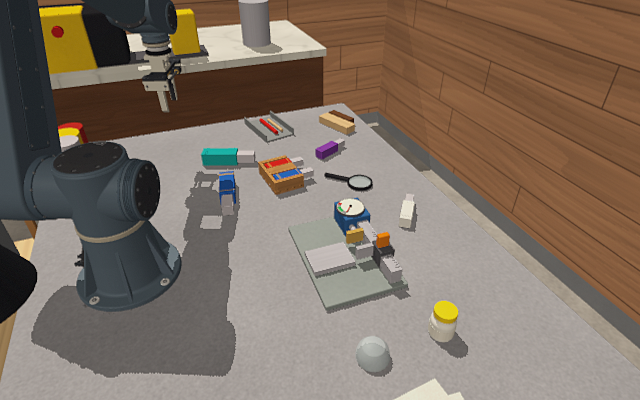

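The scene view shows the rack at about (405,210) px, with blue in the left slot at (394,207) and red in the right. The caliper is at (285,208), with its orange tab at (259,212) and its dial at (309,215). The larger blue look-alike is at (403,167). Tangs and jaws face roughly world +x. Next I'll measure from the depth maps.

```bash
cat > m.py <<'E'
from h import *
import pickle
d=pickle.load(open('d0.pkl','rb'))
def rect(P):
    (c,s,a)=cv2.minAreaRect(P[:,:2].astype(np.float32)*1000); return np.round(c,1),np.round(s,1),round(a,1)
for n in('scene','side'):
    c=d[n];W=cloud(c);hsv=cv2.cvtColor(c['image'],cv2.COLOR_RGB2HSV)
    H,S,V=[hsv[...,i].astype(int) for i in range(3)]
    inb=(W[...,0]>.3)&(W[...,0]<.95)&(abs(W[...,1])<.45)
    bluem=(H>100)&(H<125)&(S>120)&inb
    redm=((H<5)|(H>174))&(S>150)&inb&(W[...,2]>.02)
    orm=(H>6)&(H<16)&(S>150)&inb
    for nm,m in(('blue',bluem),('red',redm),('orange',orm)):
        k,lab,st,cen=cv2.connectedComponentsWithStats(m.astype(np.uint8))
        for i in range(1,k):
            if st[i,4]<25: continue
            P=W[lab==i];t=np.percentile(P[:,2],90);T=P[P[:,2]>t-.006]
            print(n,nm,st[i,4],cen[i].round(),'ztop',round(t,4),'top',rect(T))
    # caliper region
    reg=(W[...,1]<.02)&(W[...,1]>-.42)&inb
    for nm,lo,hi in(('foot',.010,.020),('rest',.026,.034)):
        m=(reg&(W[...,2]>lo)&(W[...,2]<hi)).astype(np.uint8)
        m=cv2.morphologyEx(m,cv2.MORPH_OPEN,np.ones((3,3)))
        k,lab,st,cen=cv2.connectedComponentsWithStats(m)
        i=1+st[1:,4].argmax();P=W[lab==i];print(n,nm,st[i,4],rect(P),P.min(0).round(3),P.max(0).round(3))
E
python3 m.py
python3 - <<'E'
import cv2,numpy as np
a=cv2.imread('pics/scene0.png')[150:260,220:460];b=cv2.imread('pics/side0.png')[140:320,230:430]
cv2.imwrite('pics/c.png',np.vstack([cv2.resize(a,(660,302),interpolation=2),cv2.resize(b[:, :],(330,297),interpolation=2).repeat(1,0) if 0 else np.hstack([cv2.resize(b,(330,297),interpolation=2),np.zeros((297,330,3),np.uint8)])]))
E
```

```text
scene blue 268 [401. 170.] ztop 0.0531 top (array([314. , 253.6]), array([84.8, 27.3]), 89.4)
scene blue 27 [416. 172.] ztop 0.0545 top (array([318.3, 311. ]), array([ 7.1, 29.5]), 80.3)
scene blue 135 [394. 209.] ztop 0.0507 top (array([502.4, 234.8]), array([68.8, 28.6]), 2.2)
scene blue 274 [308. 228.] ztop 0.0788 top (array([610.6, -38.7]), array([58.9, 99.6]), 27.5)
scene red 122 [417. 209.] ztop 0.0511 top (array([490., 314.]), array([58.4, 31. ]), 5.7)
scene orange 736 [406. 207.] ztop 0.0521 top (array([482.2, 271.7]), array([ 99.7, 149.1]), 5.8)
scene orange 78 [259. 210.] ztop 0.112 top (array([ 599.8, -213.9]), array([14.4, 28.1]), 89.4)
scene foot 40 (array([ 451.4, -259.2]), array([31.1, 18.7]), 14.0) [ 0.435 -0.271  0.012] [ 0.467 -0.248  0.02 ]
scene rest 36 (array([799.9, -19.3]), array([19.1, 22.2]), 8.2) [ 0.792 -0.032  0.026] [ 0.81  -0.008  0.034]
side blue 89 [288. 173.] ztop 0.0454 top (array([498.2, 239.9]), array([60.4, 33.6]), 6.6)
side blue 106 [230. 181.] ztop 0.0488 top (array([306.9, 255.3]), array([79.7, 28.3]), 79.4)
side blue 36 [233. 196.] ztop 0.0472 top (array([308. , 197.3]), array([16.2,  8.3]), 50.6)
side blue 360 [350. 219.] ztop 0.0747 top (array([589.6, -50.6]), array([73.8, 90. ]), 1.0)
side red 75 [279. 162.] ztop 0.0457 top (array([489.3, 318.3]), array([58.2, 37. ]), 3.8)
side orange 447 [282. 183.] ztop 0.0423 top (array([449.5, 242.6]), array([ 83.4, 167.8]), 41.5)
side orange 131 [382. 241.] ztop 0.1047 top (array([ 595.6, -220.2]), array([12.4, 29.6]), 65.7)
side foot 3918 (array([ 523.4, -146.2]), array([314.6, 214.7]), 88.5) [ 0.412 -0.305  0.01 ] [0.627 0.013 0.02 ]
side rest 947 (array([ 478.5, -160.3]), array([ 83.3, 109.8]), 88.4) [ 0.422 -0.203  0.026] [ 0.534 -0.117  0.034]
```

View pics/c.png

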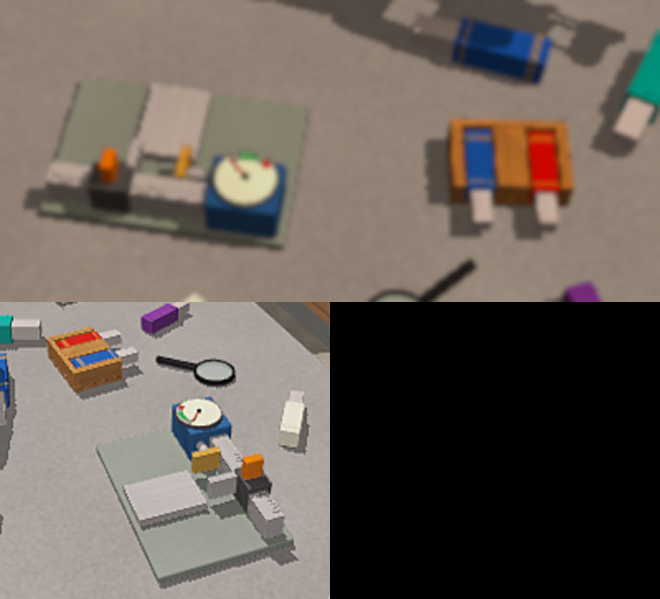

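Call:
apply_moves([
  {"az":-0.145,"fingers":0.055},
  {"az":-0.145,"fingers":0.055},
  {"az":-0.145,"fingers":0.055},
  {"x":-0.031,"y":0.034,"fingers":0.055},
  {"x":-0.031,"y":0.034,"fingers":0.055},
])

```text
schema error: expected keys fingers, x, y, z, ax, ay, az
```

Call:
apply_moves([
  {"x":-0.031,"y":0.034,"fingers":0.055},
  {"x":-0.031,"y":0.034,"fingers":0.055},
  {"x":-0.031,"y":0.034,"fingers":0.055},
  {"x":-0.031,"y":0.034,"fingers":0.055},
  {"x":-0.031,"y":0.034,"fingers":0.055},
])

```text
schema error: expected keys fingers, x, y, z, ax, ay, az
```

Call:
apply_moves([
  {"x":-0.031,"y":0.034,"fingers":0.055},
  {"x":-0.031,"y":0.034,"fingers":0.055},
  {"x":-0.031,"y":0.034,"fingers":0.055},
  {"fingers":0.055},
  {"fingers":0.055},
])

```text
schema error: expected keys fingers, x, y, z, ax, ay, az
```

```bash
cat >> h.py <<'E'
from scipy.spatial.transform import Rotation as R
def pose(s=None):
    s=s or r.sense(); q=s['tcp_rot']; T=np.eye(4)
    T[:3,:3]=R.from_quat([q[1],q[2],q[3],q[0]]).as_matrix(); T[:3,3]=s['ee_pos']; return T
def wcam():
    T=pose(); c=r.camera('wrist'); c['T']=T@c['hand_eye']; return c
def wpix(c,uv,z):
    """pixels (N,2) -> world points on plane z"""
    uv=np.atleast_2d(np.asarray(uv,float)); d=uv-[c['cx'],c['cy']]; rr=np.hypot(*d.T)+1e-9; th=rr/c['fx']
    ray=np.stack([np.sin(th)*d[:,0]/rr,-np.sin(th)*d[:,1]/rr,-np.cos(th)],1)@c['T'][:3,:3].T
    o=c['T'][:3,3]; return o+ray*((z-o[2])/ray[:,2])[:,None]
def wcloud(c):
    v,u=np.mgrid[0:400,0:640]; uv=np.stack([u,v],-1).reshape(-1,2).astype(float)
    d=uv-[c['cx'],c['cy']]; rr=np.hypot(*d.T)+1e-9; th=rr/c['fx']
    z=c['z_map'].ravel().astype(float); k=z*np.tan(th)/rr
    p=np.stack([k*d[:,0],-k*d[:,1],-z],1)@c['T'][:3,:3].T+c['T'][:3,3]
    p[z==0]=np.nan; return p.reshape(400,640,3)
def to(target,ang,s=None):
    """tool-axes shift after turning, az turn to bring tool x to world angle ang(deg)"""
    T=pose(s); a=np.degrees(np.arctan2(T[1,0],T[0,0])); az=-np.radians(((ang-a+180)%360)-180)
    b=np.radians(ang); X=np.array([np.cos(b),np.sin(b),0]); Y=np.array([np.sin(b),-np.cos(b),0])
    d=np.asarray(target)-T[:3,3]; print('at',T[:3,3].round(4),'ang',a.round(2),'tilt',T[:3,2].round(4),'-> az',az.round(4),'x %.4f y %.4f z %.4f'%(d@X,d@Y,-d[2]))
E
python3 - <<'E'
from h import *
import pickle
to([.55,.24,.2],95)
c=wcam();save(c,'w1.png');pickle.dump(c,open('w1.pkl','wb'));print(c['fx'],c['cx'],c['cy'],c['T'].round(3))
E
```

```text
at [0.1878 0.5166 0.2182] ang 70.02 tilt [-4.e-04 -9.e-04 -1.e+00] -> az -0.4361 x -0.3071 y 0.3367 z 0.0182
309.70691628693146 315.85761961039645 205.18797265606108 [[ 0.343 -0.91  -0.233  0.123]
 [ 0.939  0.332  0.087  0.54 ]
 [-0.001 -0.249  0.969  0.384]
 [ 0.     0.     0.     1.   ]]
```

View pics/w1.png

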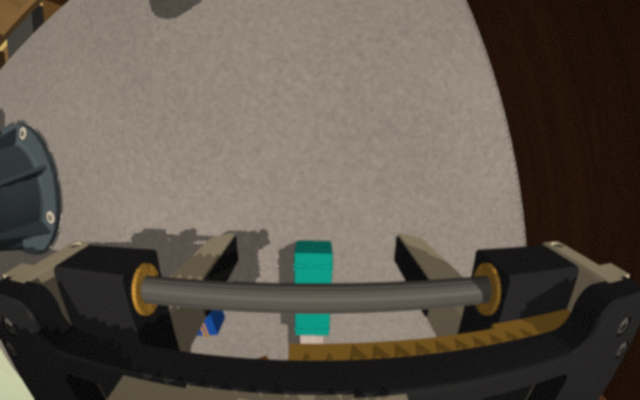

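The wrist camera looks to the tool's −y side, with the fingertips at row ~240. So I'll stand a little beyond the tang to look back at it.

Call:
apply_moves([
  {"fingers":0.055,"x":0,"y":0,"z":0,"ax":0,"ay":0,"az":-0.145},
  {"fingers":0.055,"x":0,"y":0,"z":0,"ax":0,"ay":0,"az":-0.145},
  {"fingers":0.055,"x":0,"y":0,"z":0,"ax":0,"ay":0,"az":-0.145},
  {"fingers":0.055,"x":-0.028,"y":0.038,"z":0,"ax":0,"ay":0,"az":0},
  {"fingers":0.055,"x":-0.028,"y":0.038,"z":0,"ax":0,"ay":0,"az":0},
])

```text
clock: 0.78
ee_pos: [0.2691, 0.467, 0.2184]
tcp_rot: [0.0, 0.676, 0.737, -0.0]
contact_force: [-0.1, 0.7, -0.0]
finger_gap: 0.0555
```

Call:
apply_moves([
  {"fingers":0.055,"x":-0.028,"y":0.038,"z":0,"ax":0,"ay":0,"az":0},
  {"fingers":0.055,"x":-0.028,"y":0.038,"z":0,"ax":0,"ay":0,"az":0},
  {"fingers":0.055,"x":-0.028,"y":0.038,"z":0,"ax":0,"ay":0,"az":0},
  {"fingers":0.055,"x":-0.028,"y":0.038,"z":0,"ax":0,"ay":0,"az":0},
  {"fingers":0.055,"x":-0.028,"y":0.038,"z":0,"ax":0,"ay":0,"az":0},
])

```text
clock: 1.4
ee_pos: [0.471, 0.3435, 0.2185]
tcp_rot: [-0.0, 0.676, 0.737, -0.0]
contact_force: [-0.6, 0.5, -0.4]
finger_gap: 0.0551
```

Call:
apply_moves([
  {"fingers":0.055,"x":-0.028,"y":0.038,"z":0,"ax":0,"ay":0,"az":0},
  {"fingers":0.055,"x":-0.028,"y":0.038,"z":0,"ax":0,"ay":0,"az":0},
  {"fingers":0.055,"x":-0.028,"y":0.038,"z":0,"ax":0,"ay":0,"az":0},
  {"fingers":0.055,"x":-0.028,"y":0.038,"z":0,"ax":0,"ay":0,"az":0},
  {"fingers":0.055,"x":0,"y":0,"z":0,"ax":0,"ay":0,"az":0},
])

```text
clock: 2.02
ee_pos: [0.6326, 0.244, 0.2176]
tcp_rot: [-0.0, 0.677, 0.736, -0.0]
contact_force: [0.2, 0.7, -1.2]
finger_gap: 0.0548
```

```bash
python3 - <<'E'
from h import *
import pickle
to([.63,.25,.2],95)
c=wcam();save(c,'w2.png');pickle.dump(c,open('w2.pkl','wb'))
E
```

```text
at [0.6326 0.244  0.2176] ang 94.77 tilt [-6.e-04 -5.e-04 -1.e+00] -> az -0.004 x 0.0063 y -0.0021 z 0.0176
```

View pics/w2.png

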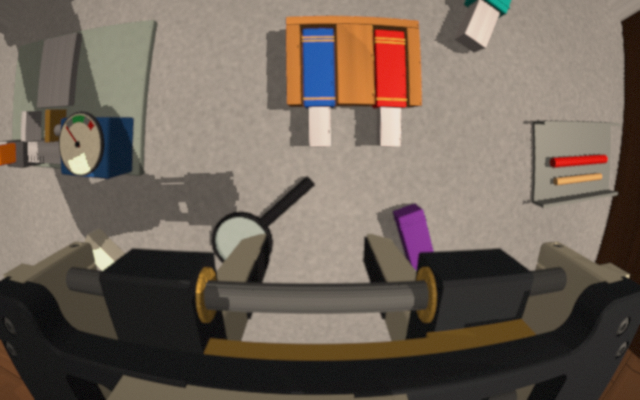

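The wrist view shows the blue handle at px x 302–337, y 27–106, with its tang at x 309–331 and tip edge at y≈146. The magnifier's handle ends near (310,180), and the caliper is at left with its pointer at rest. Next I'll compute the tang pose.

```bash
python3 - <<'E'
from h import *
import pickle
c=pickle.load(open('w2.pkl','rb'));W=wcloud(c)
hsv=cv2.cvtColor(c['image'],cv2.COLOR_RGB2HSV);H,S,V=[hsv[...,i].astype(int) for i in range(3)]
v,u=np.mgrid[0:400,0:640]
def rect(m,z):
    m=cv2.morphologyEx(m.astype(np.uint8),cv2.MORPH_OPEN,np.ones((3,3)));k,lab,st,cen=cv2.connectedComponentsWithStats(m);i=1+st[1:,4].argmax()
    vv,uu=np.where(lab==i);P=wpix(c,np.stack([uu,vv],1),z)[:,:2]*1000
    q=cv2.minAreaRect(P.astype(np.float32));print(st[i],'ray',np.round(q[0],1),np.round(q[1],1),round(q[2],1),'depth',np.nanmedian(W[lab==i],0).round(4));return q
roi=(u>285)&(u<345)&(v<110)
print('handle');rect(roi&(H>100)&(H<125)&(S>100),.044)
print('tang');rect((u>303)&(u<336)&(v>107)&(v<150)&(S<45)&(V>150),.039)
print('rack');rect((u>270)&(u<440)&(v<120)&(S>100),.046)
print(hsv[125,[295,300,305,308,310,320,330,333,336]], hsv[[140,143,146,149,152],320])
print('rest');rect((u>20)&(u<90)&(v>28)&(v<112)&(S<25),.03)
for p in [(320,125),(320,100),(345,60),(60,70)]: print(p,W[p[1],p[0]].round(4),wpix(c,p,W[p[1],p[0]][2]))
E
```

```text
handle
[ 303   42   32   55 1662] ray [498.1 235.3] [61.6 33.1] 6.1 depth [0.4986 0.2353 0.0436]
tang
[ 304  108   32   42 1139] ray [564.3 242. ] [45.7 34.4] 4.8 depth [0.5646 0.2445 0.0382]
rack
[ 285   15  137   93 9488] ray [484.3 273.5] [105.6 150.3] 5.7 depth [0.4817 0.2872 0.0451]
[[ 15  38  93]
 [ 14  35  95]
 [ 14  35  94]
 [ 11  39 136]
 [ 12  41 218]
 [ 15  35 229]
 [ 13  42 200]
 [ 14  38 167]
 [ 15  39 170]] [[ 14  38 228]
 [ 13  36 227]
 [ 14  42 187]
 [ 15  39 168]
 [ 16  39 168]]
restTraceback (most recent call last):
  File "<stdin>", line 15, in <module>
  File "<stdin>", line 7, in rect
ValueError: attempt to get argmax of an empty sequence
```

Call:
apply_moves([
  {"fingers":0.055,"x":0.004,"y":-0.02,"z":0.02,"ax":0,"ay":0,"az":-0.013},
  {"fingers":0.055,"x":0,"y":-0.02,"z":0.02,"ax":0,"ay":0,"az":0},
  {"fingers":0.055,"x":0,"y":-0.02,"z":0.02,"ax":0,"ay":0,"az":0},
  {"fingers":0.055,"x":0,"y":-0.019,"z":0.02,"ax":0,"ay":0,"az":0},
  {"fingers":0.055,"x":0,"y":0,"z":0.02,"ax":0,"ay":0,"az":0},
])

```text
clock: 2.7
ee_pos: [0.5498, 0.2433, 0.1183]
tcp_rot: [-0.0, 0.671, 0.742, -0.0]
contact_force: [1.0, -0.0, -0.0]
finger_gap: 0.0548
```

Call:
apply_moves([
  {"fingers":0.055,"x":0,"y":0,"z":0.03,"ax":0,"ay":0,"az":0},
  {"fingers":0.055,"x":0,"y":0,"z":0.02,"ax":0,"ay":0,"az":0},
  {"fingers":0.055,"x":0,"y":0,"z":0.01,"ax":0,"ay":0,"az":0},
  {"fingers":0.055,"x":0,"y":0,"z":0,"ax":0,"ay":0,"az":0},
  {"fingers":0.055,"x":0,"y":0,"z":0,"ax":0,"ay":0,"az":0},
])

```text
clock: 3.32
ee_pos: [0.5522, 0.2428, 0.0595]
tcp_rot: [0.0, 0.671, 0.741, 0.001]
contact_force: [-0.0, -0.3, -0.1]
finger_gap: 0.0545
```

```bash
python3 - <<'E'
from h import *
import pickle
to([.5535,.2406,.014],95.5)
c=wcam();save(c,'w3.png');pickle.dump(c,open('w3.pkl','wb'))
E
```

```text
at [0.5522 0.2428 0.0595] ang 95.7 tilt [ 1.1e-03  4.0e-04 -1.0e+00] -> az 0.0035 x -0.0023 y 0.0011 z 0.0455
```

View pics/w3.png

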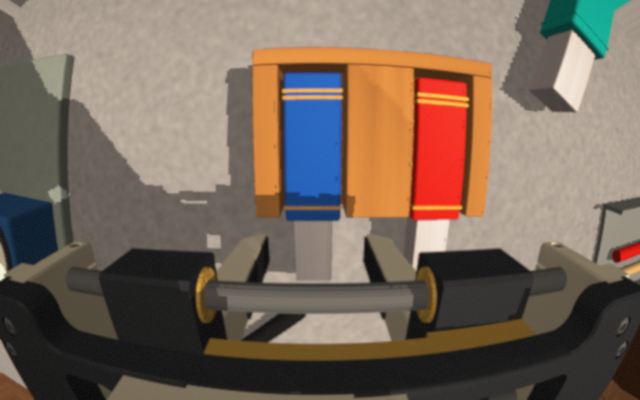

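The tang (px 296–331 across) sits between the fingers (inner edges ~265 and ~368) and is nearly centred. Shoulder at row ~220 is behind the pads. I'll descend and grip.

Call:
apply_moves([
  {"fingers":0.055,"x":-0.002,"y":0.001,"z":0.0155,"ax":0,"ay":0,"az":0},
  {"fingers":0.055,"x":0,"y":0,"z":0.015,"ax":0,"ay":0,"az":0},
  {"fingers":0.055,"x":0,"y":0,"z":0.015,"ax":0,"ay":0,"az":0},
  {"fingers":0.055,"x":0,"y":0,"z":0,"ax":0,"ay":0,"az":0},
  {"fingers":0.03,"x":0,"y":0,"z":0,"ax":0,"ay":0,"az":0},
])

```text
clock: 4.0
ee_pos: [0.5533, 0.2406, 0.0132]
tcp_rot: [0.0, 0.671, 0.741, 0.0]
contact_force: [0.3, -0.2, -0.7]
finger_gap: 0.0489
```

Call:
apply_moves([
  {"fingers":0.01,"x":0,"y":0,"z":0,"ax":0,"ay":0,"az":0},
  {"fingers":0.01,"x":0,"y":0,"z":0,"ax":0,"ay":0,"az":0},
  {"fingers":0.01,"x":0,"y":0,"z":0,"ax":0,"ay":0,"az":0},
  {"fingers":0.01,"x":0,"y":0,"z":0,"ax":0,"ay":0,"az":0},
  {"fingers":0.01,"x":0,"y":0,"z":0,"ax":0,"ay":0,"az":0},
])

```text
clock: 4.62
ee_pos: [0.5533, 0.2406, 0.0134]
tcp_rot: [0.0, 0.671, 0.741, 0.0]
contact_force: [0.1, 0.6, 3.8]
finger_gap: 0.0238
```

Call:
apply_moves([
  {"fingers":0.01,"x":0,"y":0,"z":-0.01,"ax":0,"ay":0,"az":0},
  {"fingers":0.01,"x":0,"y":0,"z":-0.02,"ax":0,"ay":0,"az":0},
  {"fingers":0.01,"x":0,"y":0,"z":-0.025,"ax":0,"ay":0,"az":0},
  {"fingers":0.01,"x":0,"y":0,"z":-0.025,"ax":0,"ay":0,"az":0},
  {"fingers":0.01,"x":0,"y":0,"z":-0.025,"ax":0,"ay":0,"az":0},
])

```text
clock: 5.25
ee_pos: [0.5532, 0.2405, 0.1203]
tcp_rot: [0.0, 0.671, 0.741, 0.0]
contact_force: [0.8, 0.9, -1.5]
finger_gap: 0.0241
```

Call:
apply_moves([
  {"fingers":0.01,"x":0,"y":0,"z":-0.025,"ax":0,"ay":0,"az":0},
  {"fingers":0.01,"x":0,"y":0,"z":-0.01,"ax":0,"ay":0,"az":0},
  {"fingers":0.01,"x":0,"y":0,"z":0,"ax":0,"ay":0,"az":0},
  {"fingers":0.01,"x":0,"y":0,"z":0,"ax":0,"ay":0,"az":0},
  {"fingers":0.01,"x":0,"y":0,"z":0,"ax":0,"ay":0,"az":0},
])

```text
clock: 5.88
ee_pos: [0.5527, 0.2404, 0.1523]
tcp_rot: [-0.0, 0.671, 0.741, -0.001]
contact_force: [-0.8, 0.1, -1.7]
finger_gap: 0.0239
```

```bash
python3 - <<'E'
from h import *
import pickle
print(r.sense()['contact_force'],r.sense()['torque'])
to([.5,-.16,.15],88.4)
c=wcam();save(c,'w4.png');pickle.dump(c,open('w4.pkl','wb'))
W=wcloud(c);hsv=cv2.cvtColor(c['image'],cv2.COLOR_RGB2HSV);H,S,V=[hsv[...,i].astype(int) for i in range(3)]
v,u=np.mgrid[0:400,0:640]
m=(H>100)&(H<125)&(S>100)&(u>240)&(u<400)&(W[...,2]>.08)
vv,uu=np.where(m);print(uu.min(),uu.max(),vv.min(),vv.max(),m.sum())
P=W[m];T=pose();L=(P-T[:3,3])@T[:3,:3]
A=np.c_[L[:,1],np.ones(len(L))]
# top face: fit z vs tool y
top=L[L[:,2]<np.percentile(L[:,2],60)]
print(np.polyfit(L[:,1],L[:,2],1),L.min(0).round(4),L.max(0).round(4))
E
```

```text
[-0.83047645  0.11468356 -1.70464335] [ 0.04808043 -0.07268633 -0.04706618]
at [0.5527 0.2404 0.1523] ang 95.68 tilt [-1.4e-03 -5.0e-04 -1.0e+00] -> az 0.1271 x -0.4017 y -0.0415 z 0.0023
279 354 54 247 12647
[ 0.00056982 -0.02991457] [-0.0168 -0.103  -0.0323] [ 0.0165 -0.0136 -0.0274]
```

View pics/w4.png

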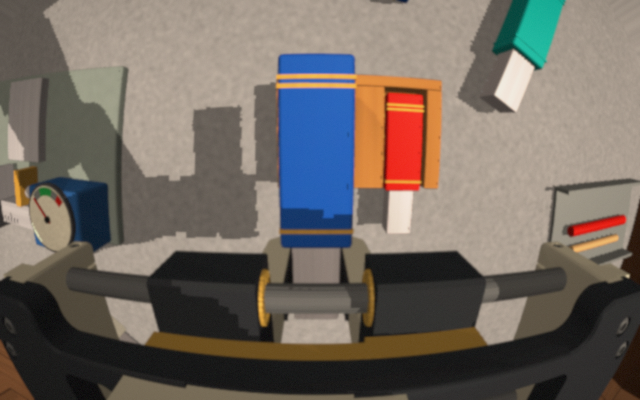

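The blank is held level and centred. Its underside is 4 mm below the TCP and its origin is at tool y ≈ −58 mm. Now to the caliper, setting down 25 mm short of the final spot.

Call:
apply_moves([
  {"fingers":0.01,"x":0,"y":0,"z":0,"ax":0,"ay":0,"az":0.0635},
  {"fingers":0.01,"x":0,"y":0,"z":0,"ax":0,"ay":0,"az":0.0635},
  {"fingers":0.01,"x":-0.02,"y":-0.001,"z":0,"ax":0,"ay":0,"az":0},
  {"fingers":0.01,"x":-0.04,"y":-0.002,"z":0,"ax":0,"ay":0,"az":0},
  {"fingers":0.01,"x":-0.04,"y":-0.002,"z":0,"ax":0,"ay":0,"az":0},
])

```text
clock: 6.55
ee_pos: [0.5448, 0.1388, 0.1529]
tcp_rot: [-0.0, 0.716, 0.698, -0.0]
contact_force: [-0.1, 1.3, -1.7]
finger_gap: 0.024
```

Call:
apply_moves([
  {"fingers":0.01,"x":-0.04,"y":-0.002,"z":0,"ax":0,"ay":0,"az":0},
  {"fingers":0.01,"x":-0.04,"y":-0.002,"z":0,"ax":0,"ay":0,"az":0},
  {"fingers":0.01,"x":-0.04,"y":-0.002,"z":0,"ax":0,"ay":0,"az":0},
  {"fingers":0.01,"x":-0.04,"y":-0.002,"z":0,"ax":0,"ay":0,"az":0},
  {"fingers":0.01,"x":-0.04,"y":-0.002,"z":0,"ax":0,"ay":0,"az":0},
])

```text
clock: 7.18
ee_pos: [0.5289, -0.061, 0.153]
tcp_rot: [-0.0, 0.717, 0.698, -0.0]
contact_force: [-0.3, -0.3, -2.7]
finger_gap: 0.0239
```

Call:
apply_moves([
  {"fingers":0.01,"x":-0.04,"y":-0.002,"z":0,"ax":0,"ay":0,"az":0},
  {"fingers":0.01,"x":-0.04,"y":-0.002,"z":0,"ax":0,"ay":0,"az":0},
  {"fingers":0.01,"x":-0.023,"y":-0.002,"z":0,"ax":0,"ay":0,"az":0},
  {"fingers":0.01,"x":0,"y":0,"z":0,"ax":0,"ay":0,"az":0},
  {"fingers":0.01,"x":0,"y":0,"z":0,"ax":0,"ay":0,"az":0},
])

```text
clock: 7.8
ee_pos: [0.5205, -0.1614, 0.153]
tcp_rot: [-0.0, 0.717, 0.697, -0.0]
contact_force: [1.2, 0.4, -2.1]
finger_gap: 0.0238
```

```bash
python3 - <<'E'
from h import *
import pickle
to([.5205,-.162,.034],88.4)
c=wcam();save(c,'w5.png');pickle.dump(c,open('w5.pkl','wb'))
W=wcloud(c)
m=(W[...,2]>.024)&(W[...,2]<.036);m=cv2.morphologyEx(m.astype(np.uint8),cv2.MORPH_OPEN,np.ones((3,3)))
P=W[m>0];P=P[(P[:,0]<.56)&(P[:,0]>.38)];print(len(P),P.min(0),P.max(0),np.round(cv2.minAreaRect((P[:,:2]*1000).astype(np.float32)),1) if 0 else cv2.minAreaRect((P[:,:2]*1000).astype(np.float32)))
E
```

```text
at [ 0.5205 -0.1614  0.153 ] ang 88.43 tilt [-4.e-04  3.e-04 -1.e+00] -> az 0.0005 x -0.0006 y -0.0000 z 0.1190
2792 [ 0.42382434 -0.4551181   0.0240458 ] [0.55994405 0.32995767 0.03599646] ((494.1004333496094, -64.23837280273438), (785.0347290039062, 133.2211151123047), 88.42900085449219)
```

View pics/w5.png

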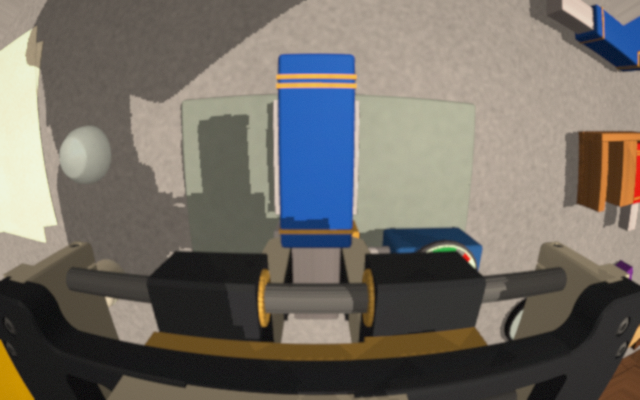

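The rest shows evenly on both sides of the handle (edges at px ~275 and ~357) and runs parallel to it, so I'll lower the blank.

Call:
apply_moves([
  {"fingers":0.01,"x":-0.001,"y":0,"z":0.03,"ax":0,"ay":0,"az":0},
  {"fingers":0.01,"x":0,"y":0,"z":0.03,"ax":0,"ay":0,"az":0},
  {"fingers":0.01,"x":0,"y":0,"z":0.03,"ax":0,"ay":0,"az":0},
  {"fingers":0.01,"x":0,"y":0,"z":0.02,"ax":0,"ay":0,"az":0},
  {"fingers":0.01,"x":0,"y":0,"z":0.004,"ax":0,"ay":0,"az":0},
])

```text
clock: 8.48
ee_pos: [0.5203, -0.1617, 0.0382]
tcp_rot: [-0.001, 0.716, 0.698, -0.0]
contact_force: [-0.6, 0.4, -1.7]
finger_gap: 0.0235
```

Call:
apply_moves([
  {"fingers":0.01,"x":0,"y":0,"z":0.002,"ax":0,"ay":0,"az":0},
  {"fingers":0.01,"x":0,"y":0,"z":0.001,"ax":0,"ay":0,"az":0},
  {"fingers":0.01,"x":0,"y":0,"z":0.001,"ax":0,"ay":0,"az":0},
  {"fingers":0.01,"x":0,"y":0,"z":0,"ax":0,"ay":0,"az":0},
  {"fingers":0.01,"x":0,"y":0,"z":0,"ax":0,"ay":0,"az":0},
])

```text
clock: 9.1
ee_pos: [0.521, -0.1628, 0.0353]
tcp_rot: [0.0, 0.717, 0.697, 0.0]
contact_force: [-0.3, 0.2, -1.9]
finger_gap: 0.024
```

Call:
apply_moves([
  {"fingers":0.01,"x":0,"y":0,"z":0.001,"ax":0,"ay":0,"az":0},
  {"fingers":0.01,"x":0,"y":0,"z":0,"ax":0,"ay":0,"az":0},
  {"fingers":0.01,"x":0,"y":0,"z":0.0005,"ax":0,"ay":0,"az":0},
  {"fingers":0.01,"x":0,"y":0,"z":0,"ax":0,"ay":0,"az":0},
  {"fingers":0.01,"x":0,"y":0,"z":0,"ax":0,"ay":0,"az":0},
])

```text
clock: 9.72
ee_pos: [0.5209, -0.1627, 0.0336]
tcp_rot: [-0.0, 0.717, 0.697, -0.0]
contact_force: [0.0, 0.6, -1.9]
finger_gap: 0.0234
```

Call:
apply_moves([
  {"fingers":0.01,"x":0,"y":0,"z":0.0005,"ax":0,"ay":0,"az":0},
  {"fingers":0.01,"x":0,"y":0,"z":0.0005,"ax":0,"ay":0,"az":0},
  {"fingers":0.01,"x":0,"y":0,"z":0,"ax":0,"ay":0,"az":0},
  {"fingers":0.01,"x":0,"y":0,"z":0,"ax":0,"ay":0,"az":0},
  {"fingers":0.01,"x":0,"y":0,"z":0,"ax":0,"ay":0,"az":0},
])

```text
clock: 10.35
ee_pos: [0.521, -0.1628, 0.0333]
tcp_rot: [0.0, 0.717, 0.697, 0.0]
contact_force: [-3.0, 1.5, 7.9]
finger_gap: 0.0235
```

Call:
apply_moves([
  {"fingers":0.05,"x":0,"y":0,"z":0,"ax":0,"ay":0,"az":0},
  {"fingers":0.05,"x":0,"y":0,"z":0,"ax":0,"ay":0,"az":0},
  {"fingers":0.05,"x":0,"y":0,"z":0,"ax":0,"ay":0,"az":0},
  {"fingers":0.05,"x":0,"y":0,"z":-0.02,"ax":0,"ay":0,"az":0},
  {"fingers":0.05,"x":0,"y":0,"z":-0.04,"ax":0,"ay":0,"az":0},
])

```text
clock: 10.98
ee_pos: [0.52, -0.1624, 0.0921]
tcp_rot: [-0.001, 0.717, 0.697, -0.001]
contact_force: [1.0, 0.2, 0.1]
finger_gap: 0.0505
```

Call:
apply_moves([
  {"fingers":0.05,"x":0,"y":0,"z":-0.045,"ax":0,"ay":0,"az":0},
  {"fingers":0.05,"x":0,"y":0,"z":-0.045,"ax":0,"ay":0,"az":0},
  {"fingers":0.05,"x":0,"y":0.04,"z":-0.02,"ax":0,"ay":0,"az":0},
  {"fingers":0.05,"x":0,"y":0.045,"z":0,"ax":0,"ay":0,"az":0},
  {"fingers":0.05,"x":0,"y":0.045,"z":0,"ax":0,"ay":0,"az":0},
])

```text
clock: 11.6
ee_pos: [0.6522, -0.1664, 0.203]
tcp_rot: [0.0, 0.717, 0.697, 0.0]
contact_force: [-0.3, -0.5, 0.7]
finger_gap: 0.05
```

Call:
apply_moves([
  {"fingers":0.05,"x":0,"y":0.01,"z":0,"ax":0,"ay":0,"az":0},
  {"fingers":0.05,"x":0,"y":0,"z":0,"ax":0,"ay":0,"az":0},
  {"fingers":0.05,"x":0,"y":0,"z":0,"ax":0,"ay":0,"az":0},
  {"fingers":0.05,"x":0,"y":0,"z":0,"ax":0,"ay":0,"az":0},
  {"fingers":0.05,"x":0,"y":0,"z":0,"ax":0,"ay":0,"az":0},
])

```text
clock: 12.22
ee_pos: [0.6605, -0.1667, 0.203]
tcp_rot: [0.0, 0.717, 0.697, 0.0]
contact_force: [0.2, -0.6, -0.5]
finger_gap: 0.0503
```

```bash
python3 - <<'E'
from h import *
import pickle
to([.5205,-.162,.034],88.4)
c=wcam();save(c,'w6.png');pickle.dump(c,open('w6.pkl','wb'))
E
```

```text
at [ 0.6605 -0.1667  0.203 ] ang 88.4 tilt [ 3.e-04 -1.e-04 -1.e+00] -> az -0.0001 x 0.0008 y -0.1401 z 0.1690
```

View pics/w6.png

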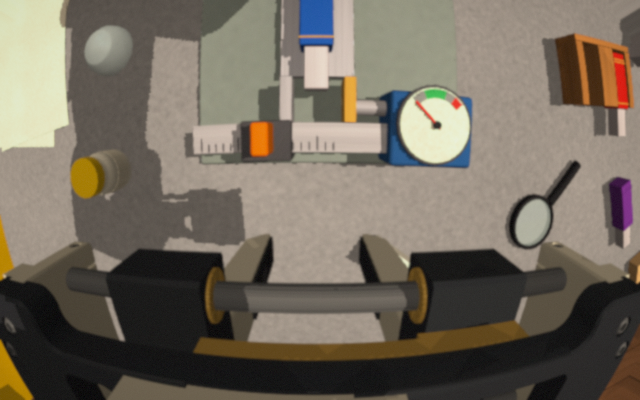

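The blank lies on the rest with its tang (px 306–328, tip row 88) between the jaw (inner face px ~292) and the brass anvil (~344). The jaw tips are at row ~77, the tab at (249–272, 122–156), and the pointer is at rest, upper left on the dial. Next come the coordinates.

```bash
python3 - <<'E'
from h import *
import pickle
c=pickle.load(open('w6.pkl','rb'));W=wcloud(c)
hsv=cv2.cvtColor(c['image'],cv2.COLOR_RGB2HSV);H,S,V=[hsv[...,i].astype(int) for i in range(3)]
v,u=np.mgrid[0:400,0:640]
def rect(n,m):
    m=cv2.morphologyEx(m.astype(np.uint8),cv2.MORPH_OPEN,np.ones((2,2)));k,lab,st,cen=cv2.connectedComponentsWithStats(m);i=1+st[1:,4].argmax()
    P=W[lab==i];q=cv2.minAreaRect((P[:,:2]*1000).astype(np.float32));print(n,st[i],np.round(q[0],1),np.round(q[1],1),round(q[2],1),'z',np.median(P[:,2]).round(4),'y',P[:,1].min().round(4),P[:,1].max().round(4),'x',P[:,0].min().round(4),P[:,0].max().round(4))
Z=W[...,2]
rect('tab',(H<14)&(S>150)&(Z>.1)&(u>235)&(u<285))
rect('anvil',(S>120)&(H>12)&(Z>.06)&(Z<.07)&(u>338)&(u<362))
rect('jaw',(Z>.062)&(Z<.069)&(u>270)&(u<300)&(v>65)&(v<122))
rect('tang',(Z>.054)&(Z<.062)&(u>298)&(u<336)&(v>30)&(v<100))
rect('handle',(Z>.062)&(Z<.067)&(u>290)&(u<340)&(v<60))
rect('rest',(Z>.027)&(Z<.033)&(u>270)&(u<365)&(v<100))
rect('housing',(Z>.08)&(Z<.089)&(u>370)&(u<480))
rect('foot',(Z>.012)&(Z<.018))
E
```

```text
tab [255 122  11   3  24] [ 585.2 -212.2] [8.4 1.5] 78.6 z nan y nan nan x nan nan
anvil [344  78  14  45 561] [nan nan] [0. 0.] 0.0 z nan y nan nan x nan nan
jaw [280  77  14  45 549] [ 558.7 -193.1] [11.7 50.8] 88.2 z nan y nan nan x nan nan
tang [ 301   46   33   45 1073] [ 527.7 -158.8] [49.6 34.1] 4.9 z nan y nan nan x nan nan
handle [ 300    0   35   47 1527] [ 475.7 -158.8] [30.5 70.7] 73.5 z nan y nan nan x nan nan
rest [ 330    0   26   78 1695] [ 488.4 -130.8] [ 21.4 105.6] 81.7 z nan y nan nan x nan nan
housing [ 398   86   74   81 4169] [nan nan] [0. 0.] 0.0 z nan y nan nan x nan nan
foot [ 200    0   83  127 9839] [ 514.  -283.7] [158.5  99.7] 39.7 z nan y nan nan x nan nan
```

```bash
python3 - <<'E'
from h import *
import pickle
c=pickle.load(open('w6.pkl','rb'))
hsv=cv2.cvtColor(c['image'],cv2.COLOR_RGB2HSV);H,S,V=[hsv[...,i].astype(int) for i in range(3)]
print('row100 V',list(zip(range(276,362,2),V[100,276:362:2],S[100,276:362:2])))
print('row75',list(zip(range(296,338,2),V[75,296:338:2])))
print('row50tang col edges',V[55,296:338:2]); print('tipcol316',V[76:98,316]); print('jaw col286',V[66:86,286],'anv col349',S[66:86,349])
m=(H<14)&(S>150);v,u=np.where(m);k=(u>235)&(u<285)&(v>110)&(v<170);v,u=v[k],u[k];P=wpix(c,np.c_[u,v],.108)*1000
print('tab',u.min(),u.max(),v.min(),v.max(),P.min(0),P.max(0))
for n,p,z in [('jawface tip',(292,78),.066),('jawface base',(292,118),.066),('anvil tip',(344,78),.066),('anvil base',(344,118),.066),('tang L',(306,75),.059),('tang R',(328,75),.059),('tang L2',(305,55),.059),('tang R2',(328,55),.059),('tip',(317,88),.059),('housing br',(469,165),.08)]:
    print(n,(wpix(c,p,z)*1000).round(1))
E
```

```text
row100 V [(276, np.int64(86), np.int64(33)), (278, np.int64(98), np.int64(34)), (280, np.int64(180), np.int64(37)), (282, np.int64(201), np.int64(34)), (284, np.int64(203), np.int64(34)), (286, np.int64(207), np.int64(33)), (288, np.int64(210), np.int64(33)), (290, np.int64(194), np.int64(33)), (292, np.int64(132), np.int64(37)), (294, np.int64(133), np.int64(33)), (296, np.int64(146), np.int64(33)), (298, np.int64(147), np.int64(33)), (300, np.int64(146), np.int64(33)), (302, np.int64(147), np.int64(35)), (304, np.int64(148), np.int64(36)), (306, np.int64(148), np.int64(33)), (308, np.int64(147), np.int64(33)), (310, np.int64(150), np.int64(36)), (312, np.int64(129), np.int64(34)), (314, np.int64(89), np.int64(32)), (316, np.int64(86), np.int64(33)), (318, np.int64(85), np.int64(30)), (320, np.int64(84), np.int64(33)), (322, np.int64(85), np.int64(30)), (324, np.int64(86), np.int64(36)), (326, np.int64(87), np.int64(35)), (328, np.int64(87), np.int64(32)), (330, np.int64(86), np.int64(30)), (332, np.int64(86), np.int64(33)), (334, np.int64(85), np.int64(36)), (336, np.int64(87), np.
[... 1059 characters left out ...]
 228 228 227 227 222 198 149  98  74  77  81  82
  82  85  86  84]
jaw col286 [205 206 206 206 207 205 206 206 201 194 193 201 205 206 204 207 206 207
 207 205] anv col349 [ 34  34  35  34  33  34  33  34  38  55 106 158 184 187 189 188 188 186
 185 186]
tab 249 273 121 156 [ 583.73733352 -222.41523366  108.        ] [ 613.74666635 -201.60365863  108.        ]
jawface tip [[ 541.7 -186.7   66. ]]
jawface base [[ 581.3 -187.9   66. ]]
anvil tip [[ 543.1 -136.5   66. ]]
anvil base [[ 582.6 -137.6   66. ]]
tang L [[ 538.1 -173.3   59. ]]
tang R [[ 538.7 -151.6   59. ]]
tang L2 [[ 517.2 -173.7   59. ]]
tang R2 [[ 517.9 -151.    59. ]]
tip [[ 551.7 -162.8   59. ]]
housing br [[627.6 -10.1  80. ]]
```

The caliper origin is at about (0.541, −0.162), yaw −1.6°. The blank origin is 78 mm in front of the jaws and centred. I'll regrip by the handle, advance 28 mm, then shift about 12 mm towards the anvil so the jaw barely has to shove it.

Call:
apply_moves([
  {"fingers":0.055,"x":0.001,"y":-0.0396,"z":0,"ax":0,"ay":0,"az":0},
  {"fingers":0.055,"x":0,"y":-0.0395,"z":0,"ax":0,"ay":0,"az":0},
  {"fingers":0.055,"x":0,"y":-0.0395,"z":0,"ax":0,"ay":0,"az":0},
  {"fingers":0.055,"x":0,"y":-0.0395,"z":0,"ax":0,"ay":0,"az":0},
  {"fingers":0.055,"x":0,"y":-0.0395,"z":0,"ax":0,"ay":0,"az":0},
])

```text
clock: 12.9
ee_pos: [0.462, -0.16, 0.2028]
tcp_rot: [0.0, 0.717, 0.697, 0.0]
contact_force: [1.1, 0.5, 0.7]
finger_gap: 0.0548
```

Call:
apply_moves([
  {"fingers":0.055,"x":0,"y":0,"z":0.03,"ax":0,"ay":0,"az":0},
  {"fingers":0.055,"x":0,"y":0,"z":0.04,"ax":0,"ay":0,"az":0},
  {"fingers":0.055,"x":0,"y":0,"z":0.02,"ax":0,"ay":0,"az":0},
  {"fingers":0.055,"x":0,"y":0,"z":0,"ax":0,"ay":0,"az":0},
  {"fingers":0.055,"x":0,"y":0,"z":0,"ax":0,"ay":0,"az":0},
])

```text
clock: 13.52
ee_pos: [0.4638, -0.1603, 0.1136]
tcp_rot: [0.001, 0.717, 0.697, 0.0]
contact_force: [0.5, 0.2, 0.2]
finger_gap: 0.055
```

```bash
python3 - <<'E'
from h import *
to([.463,-.1603,.034],88.4)
E
```

```text
at [ 0.4638 -0.1603  0.1136] ang 88.41 tilt [ 1.2e-03 -5.0e-04 -1.0e+00] -> az 0.0002 x 0.0000 y -0.0008 z 0.0796
```

Call:
apply_moves([
  {"fingers":0.055,"x":0,"y":0,"z":0.03,"ax":0,"ay":0,"az":0},
  {"fingers":0.055,"x":0,"y":0,"z":0.03,"ax":0,"ay":0,"az":0},
  {"fingers":0.055,"x":0,"y":0,"z":0.0175,"ax":0,"ay":0,"az":0},
  {"fingers":0.055,"x":0,"y":0,"z":0,"ax":0,"ay":0,"az":0},
  {"fingers":0.02,"x":0,"y":0,"z":0,"ax":0,"ay":0,"az":0},
])

```text
clock: 14.15
ee_pos: [0.4641, -0.1604, 0.0364]
tcp_rot: [0.001, 0.717, 0.697, 0.0]
contact_force: [-0.3, 0.7, 0.3]
finger_gap: 0.0489
```

Call:
apply_moves([
  {"fingers":0.02,"x":0,"y":0,"z":0,"ax":0,"ay":0,"az":0},
  {"fingers":0.02,"x":0,"y":0,"z":0,"ax":0,"ay":0,"az":0},
  {"fingers":0.02,"x":0,"y":0,"z":0,"ax":0,"ay":0,"az":0},
  {"fingers":0.02,"x":0,"y":0,"z":-0.003,"ax":0,"ay":0,"az":0},
  {"fingers":0.02,"x":0,"y":0,"z":0,"ax":0,"ay":0,"az":0},
])

```text
clock: 14.78
ee_pos: [0.4633, -0.1601, 0.0383]
tcp_rot: [0.0, 0.717, 0.697, 0.0]
contact_force: [-0.5, -0.3, -2.1]
finger_gap: 0.0339
```

```bash
python3 - <<'E'
from h import *
to([.491,-.1611,.034],88.4);print(r.sense()['contact_force'],r.sense()['finger_gap'])
E
```

```text
at [ 0.4633 -0.1601  0.0383] ang 88.41 tilt [ 0. -0. -1.] -> az 0.0001 x -0.0002 y 0.0277 z 0.0043
[-0.48779763 -0.27720161 -2.07227074] 0.03388963685917062
```

Call:
apply_moves([
  {"fingers":0.02,"x":0,"y":0.007,"z":0,"ax":0,"ay":0,"az":0},
  {"fingers":0.02,"x":0,"y":0.007,"z":0,"ax":0,"ay":0,"az":0},
  {"fingers":0.02,"x":0,"y":0.007,"z":0,"ax":0,"ay":0,"az":0},
  {"fingers":0.02,"x":0,"y":0.007,"z":0,"ax":0,"ay":0,"az":0},
  {"fingers":0.02,"x":0,"y":0,"z":0,"ax":0,"ay":0,"az":0},
])

```text
clock: 15.4
ee_pos: [0.4918, -0.1609, 0.0381]
tcp_rot: [0.0, 0.717, 0.697, 0.0]
contact_force: [-0.4, -0.2, -1.5]
finger_gap: 0.0338
```

Call:
apply_moves([
  {"fingers":0.02,"x":0.004,"y":0,"z":0,"ax":0,"ay":0,"az":0},
  {"fingers":0.02,"x":0.004,"y":0,"z":0,"ax":0,"ay":0,"az":0},
  {"fingers":0.02,"x":0.004,"y":0,"z":0,"ax":0,"ay":0,"az":0},
  {"fingers":0.02,"x":0,"y":0,"z":0.0025,"ax":0,"ay":0,"az":0},
  {"fingers":0.02,"x":0,"y":0,"z":0,"ax":0,"ay":0,"az":0},
])

```text
clock: 16.02
ee_pos: [0.4918, -0.1487, 0.0359]
tcp_rot: [0.0, 0.717, 0.697, 0.0]
contact_force: [-1.1, 1.9, 4.0]
finger_gap: 0.0341
```

```bash
python3 - <<'E'
from h import *
to([.491,-.1491,.0355],88.4);print(r.sense()['contact_force'],r.sense()['finger_gap'])
c=r.camera('scene');save(c,'s2.png')
i=cv2.imread('pics/s2.png')[165:250,225:345];cv2.imwrite('pics/s2c.png',cv2.resize(i,(720,510),interpolation=cv2.INTER_CUBIC))
E
```

```text
at [ 0.4918 -0.1487  0.0359] ang 88.42 tilt [ 3.e-04  1.e-04 -1.e+00] -> az 0.0003 x -0.0004 y -0.0008 z 0.0004
[-1.14206886  1.89530395  4.02763425] 0.03407157188977367
```

Call:
apply_moves([
  {"fingers":0.055,"x":0,"y":0,"z":0,"ax":0,"ay":0,"az":0},
  {"fingers":0.055,"x":0,"y":0,"z":0,"ax":0,"ay":0,"az":0},
  {"fingers":0.055,"x":0,"y":0,"z":0,"ax":0,"ay":0,"az":0},
  {"fingers":0.055,"x":0,"y":0,"z":-0.02,"ax":0,"ay":0,"az":0},
  {"fingers":0.055,"x":0,"y":0,"z":-0.04,"ax":0,"ay":0,"az":0},
])

```text
clock: 16.7
ee_pos: [0.4908, -0.1487, 0.0952]
tcp_rot: [-0.001, 0.717, 0.697, -0.001]
contact_force: [0.5, -0.3, 0.2]
finger_gap: 0.0547
```

Call:
apply_moves([
  {"fingers":0.03,"x":0,"y":0,"z":-0.045,"ax":0,"ay":0,"az":0},
  {"fingers":0.03,"x":0,"y":0.02,"z":-0.045,"ax":0,"ay":0,"az":0},
  {"fingers":0.03,"x":-0.02,"y":0.045,"z":-0.015,"ax":0,"ay":0,"az":0},
  {"fingers":0.03,"x":-0.02,"y":0.045,"z":0,"ax":0,"ay":0,"az":0},
  {"fingers":0.03,"x":-0.02,"y":0.045,"z":0,"ax":0,"ay":0,"az":0},
])

```text
clock: 17.32
ee_pos: [0.6463, -0.2139, 0.2008]
tcp_rot: [0.0, 0.717, 0.697, 0.0]
contact_force: [-0.8, -0.3, 0.7]
finger_gap: 0.0302
```

Call:
apply_moves([
  {"fingers":0.03,"x":0,"y":0.01,"z":0,"ax":0,"ay":0,"az":0},
  {"fingers":0.03,"x":0,"y":0,"z":0,"ax":0,"ay":0,"az":0},
  {"fingers":0.03,"x":0,"y":0,"z":0,"ax":0,"ay":0,"az":0},
  {"fingers":0.03,"x":0,"y":0,"z":0,"ax":0,"ay":0,"az":0},
  {"fingers":0.03,"x":0,"y":0,"z":0,"ax":0,"ay":0,"az":0},
])

```text
clock: 17.95
ee_pos: [0.6547, -0.2133, 0.2011]
tcp_rot: [0.0, 0.717, 0.697, 0.0]
contact_force: [0.5, -1.3, 0.3]
finger_gap: 0.03
```

```bash
python3 - <<'E'
from h import *
import pickle
to([.5985,-.2144,.08],88.4)
c=wcam();save(c,'w7.png');pickle.dump(c,open('w7.pkl','wb'))
E
```

```text
at [ 0.6547 -0.2133  0.2011] ang 88.41 tilt [ 3.e-04 -1.e-04 -1.e+00] -> az 0.0002 x -0.0027 y -0.0561 z 0.1211
```

View pics/w7.png

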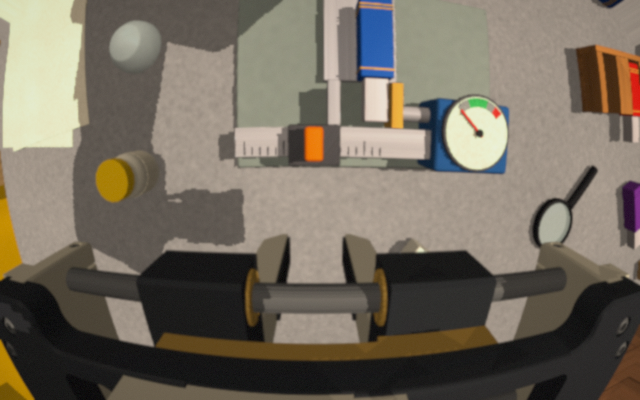

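The tang lies snug beside the anvil at px (376,100), with the shoulder at row 77 just short of the jaw tips (row ~83). The pointer is still at rest, and the tab is at (305–324, 126–161). I'll refine the tab position and read the dial angles.

```bash
cat > dial.py <<'E'
from h import *
def dial(c):
    """angles (deg, world xy about the dial centre) of pointer and sectors"""
    hsv=cv2.cvtColor(c['image'],cv2.COLOR_RGB2HSV);H,S,V=[hsv[...,i].astype(int) for i in range(3)]
    g=((H>45)&(H<85)&(S>110)).astype(np.uint8);rd=(((H<8)|(H>172))&(S>110)).astype(np.uint8)
    v,u=np.mgrid[0:400,0:640];P=wpix(c,np.c_[u.ravel(),v.ravel()],.085).reshape(400,640,3)
    # dial centre: cream disc
    k,lab,st,cen=cv2.connectedComponentsWithStats(((V>170)&(S<80)&(S>15)&(H>15)&(H<45)&(np.hypot(P[...,0]-.590,P[...,1]+.052)<.045)).astype(np.uint8))
    i=1+st[1:,4].argmax();hull=cv2.convexHull((P[lab==i][:,:2]*1000).astype(np.float32));(cx,cy),rad=cv2.minEnclosingCircle(hull)
    d=P[...,:2]*1000-[cx,cy];rr=np.hypot(d[...,0],d[...,1]);a=np.degrees(np.arctan2(d[...,1],d[...,0]))%360
    print('disc',round(cx,1),round(cy,1),round(rad,1))
    gm=(g>0)&(rr<rad);print('green',np.percentile(a[gm],[2,98]).round(),rr[gm].mean().round(1))
    rm=(rd>0)&(rr<rad);
    h,_=np.histogram(a[rm],36,(0,360));print('red hist',{int(10*j):int(n) for j,n in enumerate(h) if n})
    inner=rm&(rr>6)&(rr<.62*rad);print('pointer',np.median(a[inner]).round(1),inner.sum())
E
python3 - <<'E'
from dial import *
import pickle
for n in('w6','w7'):
    c=pickle.load(open(n+'.pkl','rb'))
    dial(c)
hsv=cv2.cvtColor(c['image'],cv2.COLOR_RGB2HSV);H,S=hsv[...,0],hsv[...,1]
v,u=np.where((H<14)&(S>150));k=(u>290)&(u<335)&(v>110)&(v<170);P=wpix(c,np.c_[u,v][k],.108)*1000
print('tab',P.min(0),P.max(0))
E
```

```text
disc 588.3 -50.5 36.7
green [163. 199.] 30.8
red hist {120: 10, 130: 42, 140: 17, 200: 1, 210: 15, 220: 50, 230: 4}
pointer 222.7 39
disc 588.2 -51.2 36.8
green [163. 198.] 30.8
red hist {120: 10, 130: 33, 140: 14, 190: 1, 200: 3, 210: 15, 220: 45, 230: 2}
pointer 222.3 39
tab [ 583.99738132 -222.34866859  108.        ] [ 613.65524648 -205.8335927   108.        ]
```

Call:
apply_moves([
  {"fingers":0.03,"x":-0.002,"y":-0.028,"z":0,"ax":0,"ay":0,"az":0},
  {"fingers":0.03,"x":0,"y":-0.0276,"z":0.02,"ax":0,"ay":0,"az":0},
  {"fingers":0.03,"x":0,"y":0,"z":0.03,"ax":0,"ay":0,"az":0},
  {"fingers":0.03,"x":0,"y":0,"z":0.02,"ax":0,"ay":0,"az":0},
  {"fingers":0.03,"x":0,"y":0,"z":0,"ax":0,"ay":0,"az":0},
])

```text
clock: 18.62
ee_pos: [0.5985, -0.2136, 0.1295]
tcp_rot: [-0.001, 0.717, 0.697, -0.0]
contact_force: [0.0, -0.8, 0.1]
finger_gap: 0.0302
```

```bash
python3 - <<'E'
from h import *
to([.599,-.214,.08],88.4)
E
```

```text
at [ 0.5985 -0.2136  0.1295] ang 88.4 tilt [-0.0023  0.001  -1.    ] -> az 0.0 x -0.0004 y 0.0005 z 0.0495
```

Call:
apply_moves([
  {"fingers":0.03,"x":0,"y":0,"z":0.015,"ax":0,"ay":0,"az":0},
  {"fingers":0.03,"x":0,"y":0,"z":0.015,"ax":0,"ay":0,"az":0},
  {"fingers":0.03,"x":0,"y":0,"z":0.012,"ax":0,"ay":0,"az":0},
  {"fingers":0.03,"x":0,"y":0,"z":0.006,"ax":0,"ay":0,"az":0},
  {"fingers":0.03,"x":0,"y":0,"z":0,"ax":0,"ay":0,"az":0},
])

```text
clock: 19.25
ee_pos: [0.5992, -0.2139, 0.0822]
tcp_rot: [-0.0, 0.717, 0.697, -0.0]
contact_force: [-1.0, -0.3, -0.4]
finger_gap: 0.0299
```

Call:
apply_moves([
  {"fingers":0.03,"x":0.003,"y":0,"z":0,"ax":0,"ay":0,"az":0},
  {"fingers":0.03,"x":0.003,"y":0,"z":0,"ax":0,"ay":0,"az":0},
  {"fingers":0.03,"x":0.003,"y":0,"z":0,"ax":0,"ay":0,"az":0},
  {"fingers":0.03,"x":0.003,"y":0,"z":0,"ax":0,"ay":0,"az":0},
  {"fingers":0.03,"x":0.003,"y":0,"z":0,"ax":0,"ay":0,"az":0},
])

```text
clock: 19.88
ee_pos: [0.5999, -0.2004, 0.083]
tcp_rot: [0.001, 0.717, 0.697, -0.001]
contact_force: [-1.5, -9.7, -1.9]
finger_gap: 0.0305
```

Call:
apply_moves([
  {"fingers":0.03,"x":0.003,"y":0,"z":0,"ax":0,"ay":0,"az":0},
  {"fingers":0.03,"x":0.003,"y":0,"z":0,"ax":0,"ay":0,"az":0},
  {"fingers":0.03,"x":0.003,"y":0,"z":0,"ax":0,"ay":0,"az":0},
  {"fingers":0.03,"x":0.003,"y":0,"z":0,"ax":0,"ay":0,"az":0},
  {"fingers":0.03,"x":0.002,"y":0,"z":0,"ax":0,"ay":0,"az":0},
])

```text
clock: 20.5
ee_pos: [0.6004, -0.1864, 0.083]
tcp_rot: [0.001, 0.717, 0.697, -0.001]
contact_force: [-1.4, -10.7, -0.7]
finger_gap: 0.0302
```

Call:
apply_moves([
  {"fingers":0.03,"x":0.002,"y":0,"z":0,"ax":0,"ay":0,"az":0},
  {"fingers":0.03,"x":0.002,"y":0,"z":0,"ax":0,"ay":0,"az":0},
  {"fingers":0.03,"x":0.0015,"y":0,"z":0,"ax":0,"ay":0,"az":0},
  {"fingers":0.03,"x":0.0015,"y":0,"z":0,"ax":0,"ay":0,"az":0},
  {"fingers":0.03,"x":0.001,"y":0,"z":0,"ax":0,"ay":0,"az":0},
])

```text
clock: 21.12
ee_pos: [0.6006, -0.1788, 0.083]
tcp_rot: [0.002, 0.717, 0.697, -0.001]
contact_force: [-0.2, -12.5, -1.7]
finger_gap: 0.0305
```

```bash
python3 - <<'E'
from dial import *
to([.599,-.1715,.082],88.4);c=wcam();save(c,'w8.png')
try: dial(c)
except Exception as e: print(e)
E
```

```text
at [ 0.6006 -0.1788  0.083 ] ang 88.41 tilt [ 0.0012 -0.0032 -1.    ] -> az 0.0002 x 0.0073 y -0.0018 z 0.0010
disc 587.1 -52.0 36.4
green [162. 199.] 30.4
red hist {120: 21, 130: 70, 140: 26, 150: 2, 160: 1, 170: 2, 190: 6, 200: 16, 210: 120, 220: 7, 230: 1, 240: 1}
pointer 214.7 82
```

View pics/w8.png

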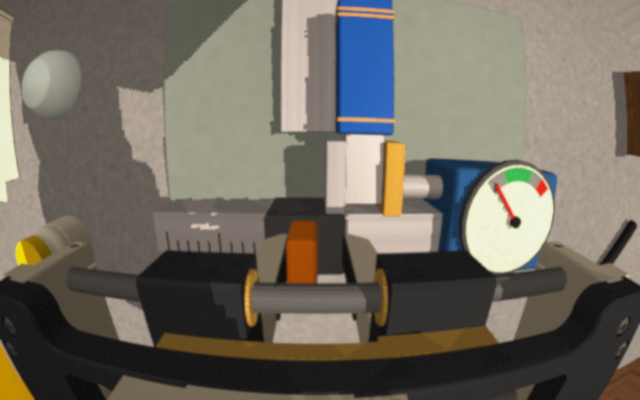

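The tang is now nipped square between jaw (px ~345) and anvil (~385), and the pointer has just lifted off rest. I need about 6 mm more.

Call:
apply_moves([
  {"fingers":0.03,"x":0.0015,"y":0,"z":0,"ax":0,"ay":0,"az":0},
  {"fingers":0.03,"x":0.0015,"y":0,"z":0,"ax":0,"ay":0,"az":0},
  {"fingers":0.03,"x":0.0015,"y":0,"z":0,"ax":0,"ay":0,"az":0},
  {"fingers":0.03,"x":0.001,"y":0,"z":0,"ax":0,"ay":0,"az":0},
  {"fingers":0.03,"x":0,"y":0,"z":0,"ax":0,"ay":0,"az":0},
])

```text
clock: 21.8
ee_pos: [0.6008, -0.1736, 0.083]
tcp_rot: [0.002, 0.717, 0.697, -0.001]
contact_force: [-0.6, -13.2, -2.4]
finger_gap: 0.0304
```

```bash
python3 - <<'E'
from dial import *
c=wcam();dial(c)
E
```

```text
disc 586.9 -51.9 36.3
green [162. 199.] 30.6
red hist {120: 23, 130: 73, 140: 29, 150: 3, 160: 8, 170: 24, 180: 93, 190: 1}
pointer 182.9 81
```

The pointer is at 183°, against green from 162° to 199°, so about mid-sector. I'll back off inside the finger gap, rise, and check.

Call:
apply_moves([
  {"fingers":0.03,"x":-0.003,"y":0,"z":0,"ax":0,"ay":0,"az":0},
  {"fingers":0.03,"x":-0.004,"y":0,"z":0,"ax":0,"ay":0,"az":0},
  {"fingers":0.03,"x":0,"y":0,"z":0,"ax":0,"ay":0,"az":0},
  {"fingers":0.03,"x":0,"y":0,"z":-0.015,"ax":0,"ay":0,"az":0},
  {"fingers":0.03,"x":0,"y":0,"z":-0.03,"ax":0,"ay":0,"az":0},
])

```text
clock: 22.48
ee_pos: [0.5999, -0.1781, 0.1282]
tcp_rot: [-0.001, 0.717, 0.697, -0.0]
contact_force: [0.8, -0.6, -0.3]
finger_gap: 0.0302
```

Call:
apply_moves([
  {"fingers":0.03,"x":0,"y":0,"z":-0.04,"ax":0,"ay":0,"az":0},
  {"fingers":0.03,"x":0,"y":0.03,"z":-0.035,"ax":0,"ay":0,"az":0},
  {"fingers":0.03,"x":0,"y":0.03,"z":0,"ax":0,"ay":0,"az":0},
  {"fingers":0.03,"x":0,"y":0,"z":0,"ax":0,"ay":0,"az":0},
  {"fingers":0.03,"x":0,"y":0,"z":0,"ax":0,"ay":0,"az":0},
])

```text
clock: 23.1
ee_pos: [0.6596, -0.1799, 0.2027]
tcp_rot: [-0.0, 0.717, 0.697, -0.0]
contact_force: [0.1, -0.5, 0.0]
finger_gap: 0.0299
```

```bash
python3 - <<'E'
from dial import *
print(r.sense()['contact_force'],r.sense()['ee_pos']);c=wcam();save(c,'w9.png');dial(c)
E
```

```text
[ 0.10395859 -0.50037856  0.02970389] [ 0.65959892 -0.1798878   0.20272211]
disc 588.2 -50.8 36.7
green [163. 198.] 31.0
red hist {10: 1, 120: 12, 130: 40, 140: 12, 160: 3, 170: 3, 180: 53, 190: 3}
pointer 184.4 42
```

View pics/w9.png

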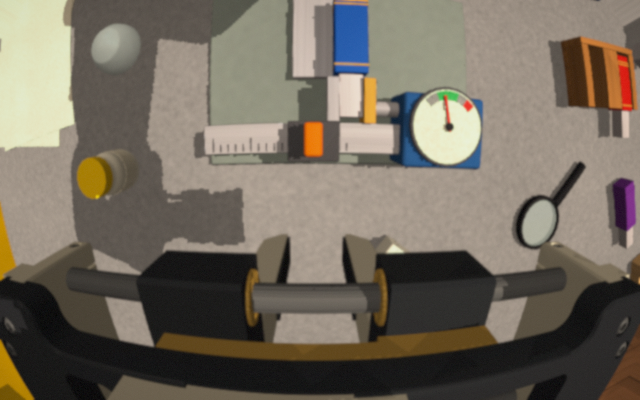

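The pointer stands in green at px (446,100). The tang at (350,97) is square between the jaw and anvil, and the other things are where they were.

```bash
python3 -c "
from h import *
print(r.sign_off())"
```

```text
the job is handed in; nothing more can be done
None
```

The job is done and handed in at about 23 s on the robot's clock, well under the 62 s limit. The blue blank lies flat on the caliper's rest with its tang nipped by the jaw, and the pointer stands in the green sector.

- **What I did:** I lifted the blank out of the rack by its tang and set it on the rest, then took it again by the handle. I slid the tang about 39 mm in between the jaws, beside the anvil, and let go. Then I pushed the orange tab with one finger pad until the pointer reached green, backed off and rose clear.
- **Last checks:** With the arm clear and reading near 0 N, the pointer was at 184°. The green sector runs from 163° to 198°, so the anvil is pushed in about 7.5 mm. The tang looks square in the jaws, and the red blank in the rack, the magnifier, the dome and the pot appear undisturbed.
- **Forces:** The readings I took while pushing the jaw stayed at or below about 13 N. The pointer read 183° at the end of the push and was never near the end of the dial.
- **Disagreements:** The two fixed cameras differed by 4–6 mm on the tab's position, so I relied on close-up wrist views instead. I set the blank down about 12 mm off the centre line, towards the anvil, on purpose.

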